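# Lay the equipment case down and push it home

## Robot

A 6-joint arm with a two-finger parallel gripper is mounted at the origin on the work surface. World frame = base frame: x ahead of the robot, y to its left, z up, the work surface at z = 0. Lengths are in m, angles in rad, forces in N, time in s.
With the tool pointing down it reaches from about 0.275 to 1 m from the base axis. Payload 8.4 kg.
Tool frame: the origin (TCP) lies on the centre line of the jaws, within the pads' length; the fingertips stand 17 mm ahead of it and the grasp point (between the pads) lies 2 mm behind it (bot.tcp_to_tips is the z of the fingertips in the tool frame, in m); z points along the fingers, y is the line along which they close (so a half turn about z gives the same grasp; the last joint's range is limited). The gripper opens to 85 mm and grips with 20 to 120 N. Pads are 22 mm wide; open, the fingers measure 114 mm over their backs; the gripper's body (76 mm by 85 mm) begins 54 mm behind the grasp point. The pads swing forward as they close: fully open they stand 13 mm farther back than shut.
Start: joints at [-1.261, 0.353, 1.633, -0, 1.155, -0.002], TCP at [0.192, -0.595, 0.248] pointing down, gripper open.
Joint ranges: [-2.63, 2.63], [-0.92, 2.1], [0.06, 2.66], [-1.3, 4.44], [0, 2.69], [-3.02, 3.02]. Speed limits (rad/s): [2.22, 2.22, 2.79, 3.14, 3.14, 3.14].

## Interface

Orientations are given as a unit quaternion [x, y, z, w].
In Python, from workcell import bot, hand, kinematics, get_obs, vision, hand_in gives the robot as it stands. The module is installed in compiled form; this text tells all that it offers. Calls block until the motion is done:
- bot.reach(position, orientation): joint-space move of the TCP to a pose.
- bot.servo_line(position, ori=None, velocity=0.15): straight line of the TCP; ori=None keeps the orientation; velocity is the mean speed in m/s.
- bot.goto_joints(angles): joint-space move.
- hand.move_gripper(opening, strength=None): finger opening in m; strength is the grip in N (None keeps the last); returns when the fingers have stopped.
- bot.dwell(seconds).
- kinematics.solve_ik(position, orientation): joint angles nearest the present ones, or None.
- get_obs(): the state.
- vision.read_camera(name): name is "side" or "top" or "wrist"; returns a dict with "frame" (400x640x3 uint8, red, green, blue), "intrinsics" (3x3 intrinsics, pixels), "view" (4x4, takes a point from world to camera coordinates). Camera axes: x right, y down, z forward; pixel columns grow to the right and rows downward; lengths in m; the calibration is good to about 2 mm. A picture is of the moment at which its call begins. There is no depth.
A pose or a line that the arm cannot do raises bot.IKError and nothing moves.
- hand_in(): hands the job in; it is judged then, once.
The state is a dict: "time_s": time; "joint_pos": joint angles; "joint_vel": joint speeds; "joint_efforts": joint torques, N m; "position": TCP position; "orientation": TCP orientation; "wrist_force": force on the tool from outside, world axes, zero at the start; "ft_torque": the same for the moment, N m; "gripper_width": finger opening in m; "grip_force": force on a finger pad.
Only numpy, scipy, OpenCV 4.12 (cv2) and the standard library are available. Lean on these libraries where they do the work, as an engineer would, in place of code of your own. Each camera call takes 0.05 s, during which the arm holds its last target. There are 200 camera calls.

## Task

One of the two equipment cases on the rubber mat, the larger, has been left standing on edge, handle up. Push it over near its top, from the lid side, so that it comes down flat on its rubber feet with the lid up, then push it along the mat until its handle edge lies square against the metal stop bar, and leave it there. Only push it: do not grip it, reach round to its foot side or lift it off the mat, and leave the other things as they stand.

Things in the scene. Friction and masses are not known exactly. Their poses are not given: they have to be found in the camera images.
- case: Orange plastic equipment case, loose, 0.4 to 0.8 kg: a closed box 220 wide (y), 180 from hinge edge to handle edge (z), 66 thick (x: lid face -33, foot tips +33; orange shell to +25). Starts on its hinge edge, z up, lid (-x) towards the robot, feet (+x) towards the stop bar. Origin: middle of the hinge edge. Lying as wanted, x points down and z to the bar.
- case_lid (a point): Middle of the lid face (three raised ribs), at case (-33, 0, +90 mm). Pushed on this face towards +x at about 150 mm above the mat, the standing case tips past its balance after 40 to 50 mm and then falls over by itself; 80 mm of push is ample.
- case_footplate: The black plate (190 x 150 mm) with four 4 mm rubber feet, fixed on the foot side of the case; its frame equals the case's.
- case_handle_edge (a point): Middle of the case's handle edge (black folded handle, two steel latches; on top at the start), at case (0, 0, +180 mm). 39 mm above the table when the case lies flat on the mat.
- case_pivot (a point): Middle of the edge between hinge edge and foot side, over which the case tips, at case (+25, 0, 0 mm). It is 6 mm above the table at the start and about 14 mm when the case lies flat.
- bay: Grey rubber mat, fixed, 420 (x) x 660 (y) x 6 mm, with an aluminium stop bar (16 mm thick, top 34 mm above the table) across its whole width near the far end. Origin: under the mat's centre at table height; x points to the stop bar, z up. The bar's near face is at x = +160 mm.
- stop_face (a point): Middle of the near face of the stop bar, 20 mm above the table; axes as the mat's (x into the bar, y along it).
- neighbour: Bystander: a smaller orange case already lying flat on the mat, 190 x 120 x 56 mm high; origin under its centre.
- torch: Bystander: aluminium torch standing on its head on the mat, 48 mm across, 130 high; origin under its centre.
- radio: Bystander: black hand radio standing on the mat, 32 x 56 x 110 mm plus a 60 mm aerial; origin under its centre.
- battery_a: Bystander: black battery block on the mat, 70 x 50 x 58 mm high; origin under its centre.
- battery_b: Bystander: a second such battery block, likewise.

How it is judged:
By the outcome, as a careful person would: the job done as asked, in the order asked, and still so for the second after the job is handed in, with the robot touching nothing.
It also fails if it takes over 51 s, if anything falls off the work surface, if the arm or the gripper's body presses on something with over 40 N, if the wrist force passes 120 N, or if a joint passes its speed limit or range.

## Working session

There is one attempt and no reset: what is moved stays moved. The work goes in short steps, each a Python script; the robot and the scene stay as the last script left them, time stands still between calls to the robot, and variables do not carry over. Pictures are saved under pics/ and viewed, at most 10 in all, crops included, and the job is handed in when it is done.

```bash
mkdir -p pics
cat > h.py <<'E'
import numpy as np, cv2
from workcell import bot, hand, kinematics, get_obs, vision, hand_in
def cam(n,save=None):
    d=vision.read_camera(n)
    if save: cv2.imwrite('pics/'+save,d['frame'][:,:,::-1])
    return d
def ray(d,uv,z):
    K=np.array(d['intrinsics']);V=np.array(d['view']);R=V[:3,:3];t=V[:3,3]
    c=-R.T@t; r=R.T@np.linalg.solve(K,[uv[0],uv[1],1]); return c+r*(z-c[2])/r[2]
def proj(d,p):
    V=np.array(d['view']);q=np.array(d['intrinsics'])@(V[:3,:3]@np.array(p)+V[:3,3]);return q[:2]/q[2]
E
python3 - <<'E'
from h import *
for n in('top','side'):
    d=cam(n,n+'1.png');V=np.array(d['view']);print(n,-V[:3,:3].T@V[:3,3],V[2,:3])
o=get_obs();print(o['time_s'],o['orientation'],o['wrist_force'])
E
```

```text
top [0.44870811 0.03811154 1.06034809] [ 0.12686753  0.0013593  -0.99191874]
side [ 0.42350867 -0.6309484   0.99823024] [ 0.12787076  0.59673867 -0.79218181]
0.1 [ 9.87873725e-01  1.55258094e-01 -1.08947939e-04 -6.45181314e-04] [ 0.20856059 -0.25844518  0.09732816]
```

View pics/top1.png

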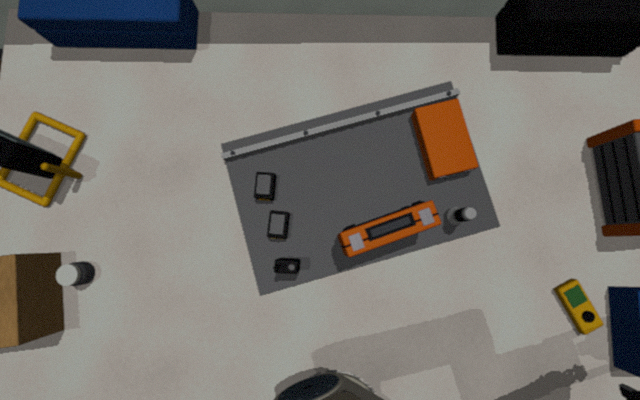

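View pics/side1.png

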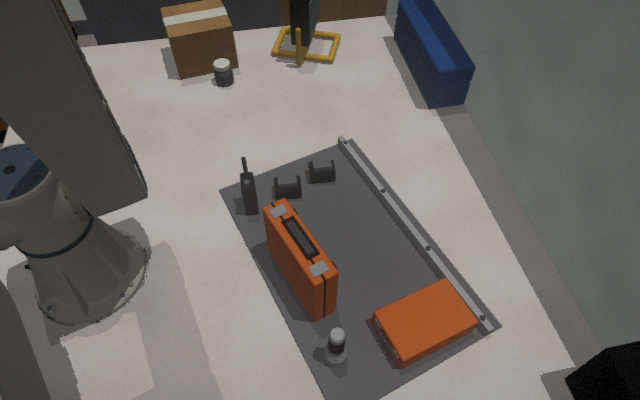

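The top view shows the standing case around (390,228), the bar from (225,155) to (458,93), the neighbour at (446,138), the batteries at (265,186) and (278,224), the radio at (288,266) and the torch at (462,214). The side view agrees. The case is turned a few degrees relative to the bar.

```bash
cat >> h.py <<'E'
def orange(d):
    h=cv2.cvtColor(d['frame'],cv2.COLOR_RGB2HSV)
    return cv2.inRange(h,(3,150,90),(16,255,255))
E
python3 - <<'E'
from h import *
d=cam('top')
f=cv2.resize(d['frame'][70:310,200:520],(800,600),interpolation=cv2.INTER_CUBIC)
cv2.imwrite('pics/topz.png',f[:,:,::-1])
m=cv2.morphologyEx(orange(d),cv2.MORPH_CLOSE,np.ones((9,9)))
for c in cv2.findContours(m,0,2)[0]:
    if cv2.contourArea(c)<800: continue
    b=cv2.boxPoints(cv2.minAreaRect(c))
    for z in(.186,.062): 
        P=np.array([ray(d,p,z)[:2] for p in b]);print(z,b.round().tolist(),P.round(3).tolist(),np.linalg.norm(np.roll(P,-1,0)-P,axis=1).round(3))
for n,p,z in [('matBL',(261,295),.006),('matBR',(499,225),.006),('matTL',(222,143),.006),('matTR',(452,82),.006),('barnL',(226,159),.034),('barnR',(459,97),.034)]:
    print(n,ray(d,p,z).round(3))
E
```

```text
0.186 [[339.0, 233.0], [432.0, 199.0], [441.0, 224.0], [348.0, 257.0]] [[0.47, -0.0], [0.548, -0.206], [0.494, -0.225], [0.417, -0.02]] [0.22  0.058 0.218 0.057]
0.062 [[339.0, 233.0], [432.0, 199.0], [441.0, 224.0], [348.0, 257.0]] [[0.473, -0.006], [0.562, -0.241], [0.5, -0.262], [0.412, -0.029]] [0.251 0.066 0.249 0.065]
0.186 [[414.0, 108.0], [458.0, 96.0], [478.0, 166.0], [434.0, 179.0]] [[0.755, -0.167], [0.787, -0.269], [0.623, -0.31], [0.593, -0.211]] [0.106 0.169 0.104 0.168]
0.062 [[414.0, 108.0], [458.0, 96.0], [478.0, 166.0], [434.0, 179.0]] [[0.799, -0.197], [0.835, -0.313], [0.648, -0.359], [0.613, -0.246]] [0.121 0.193 0.119 0.192]
matBL [0.31  0.192 0.006]
matBR [ 0.502 -0.432  0.006]
matTL [0.711 0.314 0.006]
matTR [ 0.897 -0.316  0.006]
barnL [0.661 0.294 0.034]
barnR [ 0.843 -0.325  0.034]
```

View pics/topz.png

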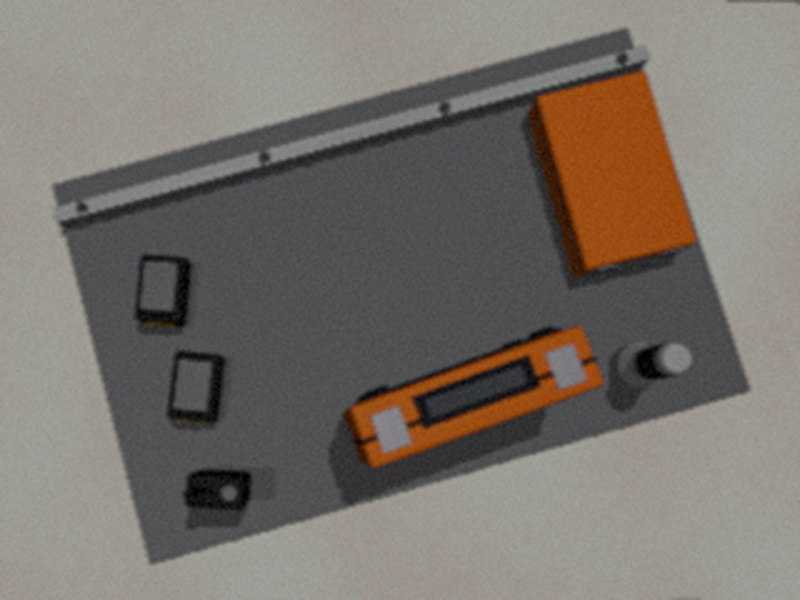

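```bash
cat >> h.py <<'E'
from scipy.spatial.transform import Rotation as Ro
def quat(yaw,flip=False):
    y=np.array([-np.sin(yaw),np.cos(yaw),0])*(-1 if flip else 1); z=np.array([0,0,-1.])
    return Ro.from_matrix(np.c_[np.cross(y,z),y,z]).as_quat()
def direc(yaw): return np.array([np.cos(yaw),np.sin(yaw),0])
E
python3 - <<'E'
from h import *
yaw=np.radians(20);u=direc(yaw)
print(bot.tcp_to_tips,get_obs()['gripper_width'])
p=np.array([.456,-.1225,0])-u*.055
for fl in(0,1): print(fl,np.round(kinematics.solve_ik(p+[0,0,.26],quat(yaw,fl)),2))
q=min((quat(yaw,f) for f in(0,1)),key=lambda q:abs(kinematics.solve_ik(p+[0,0,.26],q)[5]))
bot.reach(p+[0,0,.26],q); bot.servo_line(p+[0,0,.158]); cam('side','side2.png')
F0=np.array(get_obs()['wrist_force'])
hit=None
for i in range(1,18):
    s=.008*i
    bot.servo_line(p+u*s+[0,0,.158],velocity=.06)
    o=get_obs();f=(np.array(o['wrist_force'])-F0)@u;print(round(s,3),round(f,1),end='; ')
    if hit is None and f<-.8: hit=s
    if f<-25 or (hit is None and s>.085) or (hit and s-hit>.078): break
print(hit,o['time_s']);bot.dwell(.5);cam('side','side3.png')
E
```

```text
0.017 0.08540225821780958
0 [-0.34  0.03  2.02 -0.    1.1  -2.26]
1 [-0.34  0.03  2.02 -0.    1.1   0.88]
0.008 0.8; 0.016 0.6; 0.024 1.1; 0.032 -0.1; 0.04 0.4; 0.048 0.2; 0.056 -0.2; 0.064 0.6; 0.072 1.3; 0.08 0.5; 0.088 0.4; None 5.9667
```

View pics/side3.png

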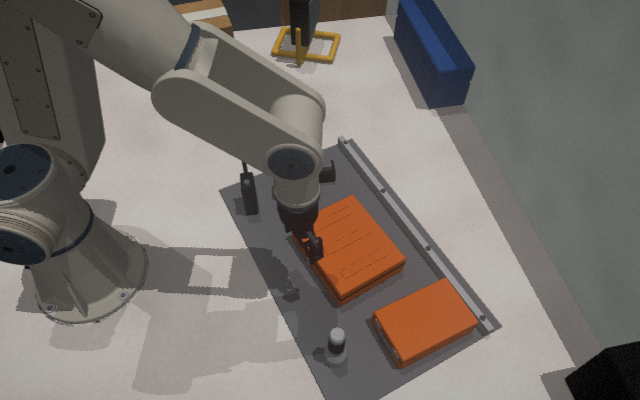

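The side view shows the case lying flat, lid up, around (350,248). It is clear of the neighbour and slightly turned from the bar. Next I'll back the arm off and measure it.

Run:
```python
from h import *
yaw=np.radians(20);u=direc(yaw);q=get_obs()['orientation']
p=np.array(get_obs()['position'])
bot.servo_line(p+[0,0,.08],velocity=.2)
b=np.array([.456,-.1225,0])-u*.10; b[2]=.24
bot.servo_line(b,velocity=.25)
d=cam('top','top4.png')
m=cv2.morphologyEx(orange(d),cv2.MORPH_OPEN,np.ones((3,3)))
for c in cv2.findContours(m,0,2)[0]:
    if cv2.contourArea(c)<800: continue
    bx=cv2.boxPoints(cv2.minAreaRect(c))
    P=np.array([ray(d,x,.07)[:2] for x in bx]);print(cv2.contourArea(c),bx.round().tolist(),P.round(3).tolist(),np.linalg.norm(np.roll(P,-1,0)-P,axis=1).round(3))
    e=np.roll(P,-1,0)-P;print(np.degrees(np.arctan2(e[:,1],e[:,0])).round(1))
print(get_obs()['time_s'])
```

```text
5943.5 [[312.0, 164.0], [394.0, 134.0], [418.0, 201.0], [336.0, 230.0]] [[0.646, 0.066], [0.727, -0.143], [0.556, -0.202], [0.479, 0.003]] [0.224 0.181 0.219 0.179]
[ -69.  -161.   110.6   20.6]
3143.0 [[414.0, 108.0], [458.0, 96.0], [478.0, 167.0], [434.0, 179.0]] [[0.796, -0.195], [0.832, -0.309], [0.646, -0.356], [0.612, -0.244]] [0.12  0.191 0.117 0.191]
[ -72.6 -165.9  107.    14.9]
7.8
```

View pics/top4.png

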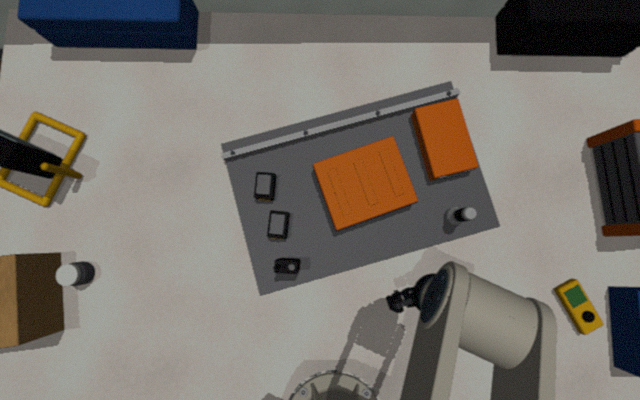

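Run:
```python
from h import *
yaw=np.radians(16.7);u=direc(yaw)
q=quat(yaw,True)
p=np.array([.5175,-.0995,0])-u*.06
bot.servo_line(p+[0,0,.2],q,velocity=.2); bot.servo_line(p+[0,0,.04],velocity=.15)
F0=np.array(get_obs()['wrist_force']);s=0
while s<.150:
    s+=.01 if s<.095 else .003
    bot.servo_line(p+u*s+[0,0,.04],velocity=.06)
    o=get_obs();f=(np.array(o['wrist_force'])-F0)@u;print(round(s,3),round(f,1),end='; ')
    if f<-22: break
print(o['time_s'],o['position'],o['ft_torque'])
d=cam('top','top5.png');cam('side','side5.png')
cv2.imwrite('pics/top5z.png',cv2.resize(d['frame'][70:310,200:520],(800,600),interpolation=cv2.INTER_CUBIC)[:,:,::-1])
```

```text
0.01 -0.2; 0.02 0.1; 0.03 -1.1; 0.04 0.0; 0.05 -0.3; 0.06 0.4; 0.07 0.5; 0.08 -0.2; 0.09 0.6; 0.1 0.1; 0.103 -2.3; 0.106 -2.4; 0.109 -2.6; 0.112 -1.9; 0.115 -1.8; 0.118 -2.7; 0.121 -2.6; 0.124 -2.0; 0.127 -5.8; 0.13 -17.4; 0.133 -29.4; 15.65 [ 0.58085636 -0.08002085  0.0391753 ] [-1.61959513  3.18565796  0.28744052]
```

View pics/top5z.png

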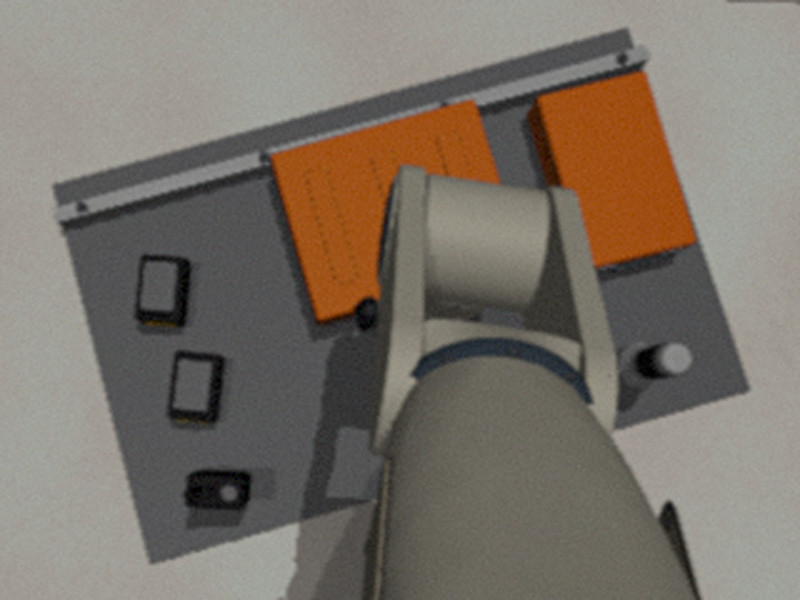

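The case's handle edge (272,152)–(477,101) in the crop lies along the bar. Next I'll back off and check that it is square.

Run:
```python
from h import *
yaw=np.radians(16.7);u=direc(yaw)
p=np.array(get_obs()['position'])
bot.servo_line(p-u*.06,velocity=.1); b=p-u*.1;b[2]=.25; bot.servo_line(b,velocity=.2)
b=b-u*.05+[-.0,-.18,0]; bot.servo_line(b,velocity=.25)
d=cam('top','top6.png')
m=orange(d)
for c in cv2.findContours(cv2.morphologyEx(m,cv2.MORPH_OPEN,np.ones((3,3))),0,2)[0]:
    if cv2.contourArea(c)<800: continue
    bx=cv2.boxPoints(cv2.minAreaRect(c))
    P=np.array([ray(d,x,.07)[:2] for x in bx]);e=np.roll(P,-1,0)-P
    print(P.round(3).tolist(),np.linalg.norm(e,axis=1).round(3),np.degrees(np.arctan2(e[:,1],e[:,0])).round(1))
# far case edge: topmost orange per column, and bar edge: bright top per column
E_=[];
for c in range(314,386,3):
    r=np.where(m[90:170,c])[0]; 
    if len(r): E_.append(ray(d,(c,90+r[0]-.5),.072)[:2])
g=cv2.cvtColor(d['frame'],cv2.COLOR_RGB2GRAY).astype(float)
for nm,cs in(('barL',range(240,300,3)),('bar all',list(range(240,300,3))+list(range(396,412,3)))):
    B=[]
    for c in cs:
        y0=159-(c-226)*62/233; rr=np.arange(int(y0-14),int(y0+8));gg=g[rr,c]
        B.append(ray(d,(c,rr[np.argmin(np.diff(cv2.GaussianBlur(gg[:,None],(1,3),0)[:,0]))]+.5),.034)[:2])
    B=np.array(B);k=np.polyfit(B[:,1],B[:,0],1);print(nm,k.round(4),'yaw',np.degrees(np.arctan(-k[0])).round(2), 'resid',np.std(B[:,0]-np.polyval(k,B[:,1])).round(4))
E_=np.array(E_);k2=np.polyfit(E_[:,1],E_[:,0],1);print('case',k2,np.degrees(np.arctan(-k2[0])))
for y in(E_[:,1].min(),E_[:,1].max()): print('gap',(np.polyval(k,y)-np.polyval(k2,y))*np.cos(yaw))
print(get_obs()['time_s'],get_obs()['wrist_force'])
cv2.imwrite('pics/top6z.png',cv2.resize(d['frame'][70:310,200:520],(800,600),interpolation=cv2.INTER_CUBIC)[:,:,::-1])
```

```text
[[0.728, 0.079], [0.795, -0.135], [0.622, -0.182], [0.558, 0.028]] [0.224 0.179 0.219 0.178] [ -72.7 -164.9  106.9   16.7]
[[0.796, -0.195], [0.832, -0.309], [0.646, -0.356], [0.612, -0.244]] [0.12  0.192 0.117 0.191] [ -72.6 -165.9  107.    14.9]
barL [-0.3025  0.7547] yaw 16.83 resid 0.0008
bar all [-0.3033  0.7548] yaw 16.87 resid 0.0008
case [-0.30603781  0.75215508] 17.016091795994743
gap 0.0022733210789694903
gap 0.002739589599095503
18.7917 [ 0.42790395  0.54553033 -0.03028415]
```

View pics/top6z.png

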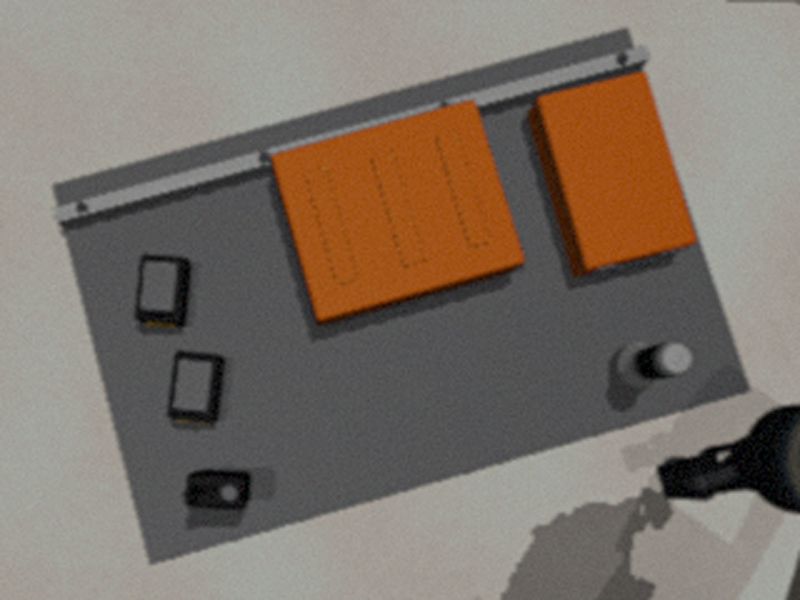

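The crop shows the case flat, lid up. Its far edge (272,152)–(477,101) lies parallel to the bar within 0.2°, and the 2 mm gap is within the calibration. The bystanders have not moved. The 29 N rise at the end of the push confirmed contact with the bar.

```bash
python3 -c "
from h import *
print(hand_in())"
```

```text
the job is handed in; nothing more can be done
None
```

The case was tipped over onto its feet, lid up, and pushed square against the stop bar (parallel within about 0.2°, measured gap about 2 mm, which is within calibration); the bystanders look unmoved, and I handed the job in at about 19 s on the robot's clock.

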